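Two-point surface temperature check of a tube incubator

ROBOT

A 6-joint arm with a two-finger parallel gripper is mounted at the origin on the work surface. World frame = base frame: x ahead of the robot, y to its left, z up, the work surface at z = 0. Lengths are in m, angles in rad, forces in N, time in s.
With the tool pointing down it reaches from about 0.4 to 0.825 m from the base axis. Payload 7 kg.
Tool frame: the origin (TCP) lies midway between the tips of the shut fingers; the grasp point (between the pads) lies 19 mm behind it; z points along the fingers, y is the line along which they close (so a half turn about z gives the same grasp; the last joint's range is limited). The gripper opens to 88 mm and grips with 3 to 60 N. Pads are 19 mm wide; open, the fingers measure 130 mm over their backs; the gripper's body (78 mm by 193 mm) begins 47 mm behind the grasp point.
Start: joints at [1.49, 0.359, 0.012, 0, -1.224, -0.288], TCP at [0.243, 0.63, 0.227] pointing down, gripper open.
Joint ranges: [-3.07, 3.07], [-1.43, 2.12], [-1.02, 1.25], [-3.03, 1.67], [-3.05, -0], [-3.03, 3.03]. Speed limits (rad/s): [2.39, 2.39, 3.01, 3.14, 3.14, 3.14].

INTERFACE

Orientations are given as a rotation vector (axis times angle).
In Python, from workcell import read_state, read_camera, camera_info, close_job gives the robot as it stands. The module is installed in compiled form; this text tells all that it offers.
- The arm moves only by the shell command python3 -m crank 'ROWS' [OPENING] [FORCE]. ROWS is JSON, one flat list of numbers, 6 for each row, row after row: the shift along the tool's x, y, z scaled (see below), then the turn, a rotation vector about the tool's x, y, z scaled (see below). A call has 1 to 20 rows; each row is the pose to reach, as a shift and turn from the pose commanded when the call began, along the tool's axes at that moment, turning the shorter way round; what a row does not reach only later rows make up. The controller multiplies each number of a shift by 200 mm and each number of a turn by pi rad. A row lasts 1/10 s, in which the tool goes at most 50 mm and 8.59 degrees, less where a joint would pass 70% of its speed; a pose out of reach is approached as far as the arm can. A call with a number of a shift or a turn outside -1 to 1 is refused whole. A call with a gripper value outside its range is refused whole. OPENING is the opening, from 0 (shut) to 1 (fully open), set as the call begins (- or left out, the last holds). The fingers move at their own pace and stop on an object; FORCE is the grip in N (left out, the last holds). Time passes only in rows, so rows that repeat a pose let the fingers close. It gives the time, the measured TCP pose, the force, the opening and the grip force at its end, in the units of the state.
- read_state(): the state, without advancing time (a new reading comes with each control period).
- read_camera(name): name is "side" or "top" or "wrist"; returns (picture, depth): 480x640x3 uint8, red, green, blue; 480x640 float32, m along the optical axis (not along the pixel's ray), 0 where there is no reading.
- camera_info(name): a dict with "fx", "fy", "cx", "cy" (pixels), "xyz" and "attitude" of the camera in the world. Camera axes: x right, y down, z forward; pixel columns grow to the right and rows downward; lengths in m; the calibration is good to about 2 mm. A picture is of the moment at which its call begins: read the wrist's pose just before it. camera_info takes no time and is no camera call; for the wrist camera it gives the pose at the moment of the call.
- close_job(): hands the job in; it is judged then, once.
The state is a dict: "time_s": time; "joints": joint angles; "joint_velocities": joint speeds; "tau": joint torques, N m; "position": TCP position; "tcp_rot": TCP orientation; "ft_force": force on the tool from outside, world axes, zero at the start; "wrist_torque": the same for the moment, N m; "gripper_width": finger opening in m; "finger_force": force on a finger pad.
Only numpy, scipy, OpenCV 4.12 (cv2) and the standard library are available. Lean on these libraries where they do the work, as an engineer would, in place of code of your own. Each camera call takes 0.05 s, during which the arm holds its last target. There are 200 camera calls.

TASK

Check the temperature of the tube incubator's metal block with the yellow surface thermometer: draw it out of its stand, set its sprung foot on the bare metal inside the blue ring and keep it there, upright and lightly pressed so that the foot is pushed in about half its travel, for a good three seconds, then move it over and do the same at the orange ring. Finish while still holding it there, upright inside the orange ring with the foot about half in: do not put it down or let go. Do not press it hard or touch the incubator with it anywhere else, and leave the test tubes and the other things on the bench undisturbed.

Things in the scene. Friction and masses are not known exactly. Their poses are not given: they have to be found in the camera images.
- probe: Surface thermometer, loose yellow pen-shaped tool, about 140 g, upright in its stand. Origin: centre of the copper foot's face, foot unpressed; z up along the tool. Round, may be gripped from any side: foot 14 mm across, steel stem 10 mm across from z = 14 to 45 mm, yellow handle 24 mm across from 45 to 148 mm. Grip at 100 to 120 mm (in the stand it is free from 67 mm up).
- foot_face (a point): Centre of the copper foot's flat face, the point to be set on the metal. The foot slides into the stem when pressed.
- probe_foot (a joint): How far the sprung foot is pressed in, m: 0 free, 0.008 fully in. The spring takes about 0.9 N to start and then 0.6 N per mm (about 3.3 N half in, 5.7 N fully in).
- stand: Fixed stand: black disc 96 mm across, 12 mm thick, with a grey sleeve 38 mm across, 82 mm high. Origin: centre of its underside, z up; the thermometer stands on its axis. The handle's lower end sits 22 mm deep in the sleeve (27 mm bore) on a ledge 60 mm high, so the foot hangs 15 mm over the bench; the thermometer must rise 70 mm to come clear.
- incubator: Fixed dry-block incubator, light grey case 260 (x) by 270 mm (y), sloping panel on its -x side. Origin: centre of its underside, z up. The aluminium block's level face is 150 by 210 mm, centred at x = +30 mm, 100 mm above the bench (the case round it 97 mm), with 5 by 3 wells of 13 mm within 35 mm of the line y = 0 and plain metal on both sides.
- ring_blue: Blue ring label stuck flat on the bare metal of the block, 41 mm outside and 29 mm inside, 0.6 mm thick. Origin at its centre, on the metal's surface. It lies on the left or the right side of the block; the orange one lies on the other side.
- ring_orange: Orange ring label, otherwise like the blue one.
- tube1: Test tube, glass, 12 mm in diameter, 75 mm long, loose in a well of the block; it stands up 37 mm above the block's face. Origin at its bottom, z up. Leave alone.
- tube2: Test tube, glass, 12 mm in diameter, 75 mm long, loose in a well of the block; it stands up 37 mm above the block's face. Origin at its bottom, z up. Leave alone.
- tube3: Test tube, glass, 12 mm in diameter, 75 mm long, loose in a well of the block; it stands up 37 mm above the block's face. Origin at its bottom, z up. Leave alone.
- tube4: Test tube, glass, 12 mm in diameter, 75 mm long, loose in a well of the block; it stands up 37 mm above the block's face. Origin at its bottom, z up. Leave alone.
- reagent: White reagent bottle with a blue cap, 64 mm in diameter, 135 mm tall, loose, on the other side of the incubator from the stand. Origin under its centre. Leave alone.
- beaker: Clear plastic beaker, 80 mm in diameter, 75 mm tall, loose. Origin under its centre. Leave alone.
- bluecap: Blue screw cap, 41 mm in diameter, 14 mm tall, loose, open side up. Origin under its centre. Leave alone.

How it is judged:
On the way, in this order (a step that is already met when the one before it is completed fails the run):
1. the thermometer is drawn up clear of its stand in the gripper (height (world z) of probe above 0.085 m and contact force between the fingers and probe above 1 N and contact force between probe and stand below 0.1 N), for 0.2 s.
2. its foot stands inside the blue ring, upright, pressed in part way, for 2.5 s (horizontal distance between foot_face and ring_blue below 0.0075 m and value of joint probe_foot between 0.0015 and 0.007 m and contact force between probe and incubator between 1 and 8 N and angle between probe's own z axis and vertical below 0.1 rad and contact force between the fingers and probe above 1 N), for 2.5 s.
At the end, for the whole second after the job is handed in: The gripper still holds the thermometer at the orange ring: foot centre within 7.5 mm of the ring's centre, tool within 0.1 rad of upright, foot pressed in 1.5 to 7 mm of its 8 mm and bearing on the block with 1 to 8 N, clear of its stand and still (all of step 1 and horizontal distance between foot_face and ring_orange below 0.0075 m and value of joint probe_foot between 0.0015 and 0.007 m and contact force between probe and incubator between 1 and 8 N and angle between probe's own z axis and vertical below 0.1 rad and linear speed of probe below 0.02 m/s); the arm keeps its last pose, push and grip.
It fails at once if the thermometer is pressed against the incubator with more than 15 N (contact force between probe and incubator above 15 N).
It fails at once if the thermometer touches the incubator farther than 20 mm from both rings' centres (contact force between probe and incubator above 0.5 N and horizontal distance between foot_face and ring_blue above 0.02 m and horizontal distance between foot_face and ring_orange above 0.02 m).
It fails at once if a test tube is moved by more than 15 mm or tipped by more than 0.3 rad (distance of any of tube1, tube2, tube3, tube4 from where it was at the start of the episode above 0.015 m or angle between any of tube1, tube2, tube3, tube4's own z axis and vertical above 0.3 rad).
It fails at once if the bottle, beaker or cap is moved by more than 20 mm (distance of any of reagent, beaker, bluecap from where it was at the start of the episode above 0.02 m).
It also fails if it takes over 61 s, if anything falls off the work surface, if the arm or the gripper's body presses on something with over 40 N, if the wrist force passes 120 N, or if a joint passes its speed limit or range.

## Working session

There is one attempt and no reset: what is moved stays moved. The work goes in short steps, Python scripts to look and compute and a shell command to move; the robot and the scene stay as the last step left them, time stands still between calls to the robot, and variables do not carry over. Pictures are saved under pics/ and viewed, at most 13 in all, crops included, and the job is handed in when it is done.

```bash
mkdir -p pics; cat > h.py <<'E'
import numpy as np,cv2
from scipy.spatial.transform import Rotation as R
from workcell import *
def rot(a):
    a=np.array(a,float)
    return a if a.shape==(3,3) else R.from_rotvec(a).as_matrix() if a.size==3 else R.from_quat(a).as_matrix()
def pix(ci,d,u,v,z=None):
    """world point of pixel: from depth d or on plane z"""
    r=rot(ci['attitude'])@np.array([(u-ci['cx'])/ci['fx'],(v-ci['cy'])/ci['fy'],1])
    o=np.array(ci['xyz'])
    return o+r*(d if z is None else (z-o[2])/r[2])
def shot(n,f):
    ci=camera_info(n); im,d=read_camera(n)
    cv2.imwrite(f'pics/{f}.png',im[:,:,::-1]); np.save(f'pics/{f}.npy',d); np.save(f'pics/{f}_ci.npy',ci,allow_pickle=True)
    return ci,im,d
def load(f): return np.load(f'pics/{f}_ci.npy',allow_pickle=True).item(),cv2.imread(f'pics/{f}.png')[:,:,::-1],np.load(f'pics/{f}.npy')
E
python3 - <<'E'
from h import *
for n in('top','side'):
    ci,im,d=shot(n,n+'0'); print(ci)
print(read_state())
E
```

```text
{'fx': 541.7460445151709, 'fy': 541.7460445151709, 'cx': 321.09495546196524, 'cy': 242.01917505644352, 'xyz': array([0.39393541, 0.0141873 , 1.26055424]), 'attitude': array([-2.17350513,  2.10885638, -0.18315788])}
{'fx': 436.64691196177324, 'fy': 436.64691196177324, 'cx': 316.5128197812866, 'cy': 238.5127873987378, 'xyz': array([ 0.39520405, -0.81485619,  0.77565981]), 'attitude': array([-2.24719254,  0.23512321, -0.08451872])}
{'time_s': 0.1, 'joints': array([ 1.49010894e+00,  3.59325409e-01,  1.11385195e-02, -2.99271780e-04,
       -1.22406868e+00, -2.88125280e-01]), 'joint_velocities': array([ 0.00180112, -0.00302757,  0.00285772,  0.00048179, -0.00195849,
        0.00079201]), 'tau': array([-9.48282577e-04, -5.84162843e+01,  2.93753046e+01,  7.01555818e+00,
        1.01551219e-02, -5.43143301e-05]), 'position': array([0.24319851, 0.6292031 , 0.22570626]), 'tcp_rot': array([ 3.08684305e+00, -5.75937556e-01, -2.02217165e-04]), 'ft_force': array([ 0.64221917, -0.51041366,  0.71767465]), 'wrist_torque': array([-0.00722064,  0.0202327 ,  0.0217195 ]), 'finger_force': 0.0, 'gripper_width': 0.08759776562959384}
```

View pics/top0.png

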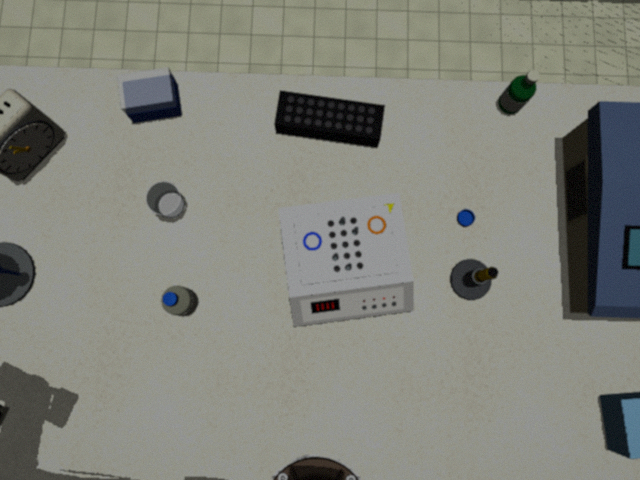

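View pics/side0.png

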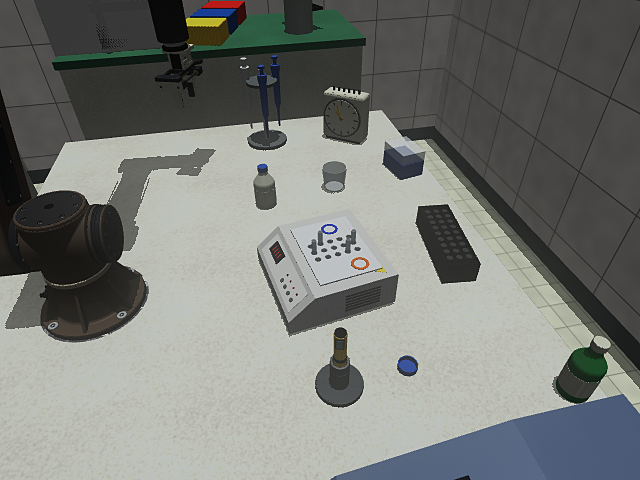

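The top view shows the blue ring at (313,241), the orange ring at (377,225), the stand disc at (471,279) and the thermometer top at (491,272). In the side view, the thermometer top is at (341,332), the blue ring at (329,229) and the orange ring at (360,264).

```bash
python3 - <<'E'
from h import *
def tri(a,b):
    A=[];B=[]
    for ci,(u,v) in (a,b):
        o=np.array(ci['xyz']); r=pix(ci,1,u,v)-o; r/=np.linalg.norm(r); P=np.eye(3)-np.outer(r,r); A.append(P);B.append(P@o)
    return np.linalg.lstsq(np.vstack(A),np.hstack(B),rcond=None)[0]
cen={}
for n in('top0','side0'):
    ci,im,d=load(n); hsv=cv2.cvtColor(np.ascontiguousarray(im),cv2.COLOR_RGB2HSV)
    box=(slice(195,280),slice(285,405)) if n=='top0' else (slice(218,275),slice(315,375))
    for c,lo,hi in(('blue',(105,100,60),(130,255,255)),('orange',(3,130,100),(17,255,255))):
        m=np.zeros((480,640),np.uint8); m[box]=cv2.inRange(hsv,lo,hi)[box]
        pts=np.argwhere(m)[:,::-1].astype(np.float32)
        e=cv2.fitEllipse(cv2.convexHull(pts)); cen[n,c]=(ci,e[0])
        print(n,c,len(pts),np.round(e[0],1),np.round(e[1],1),'depth',np.median([pix(ci,d[int(y),int(x)],x,y) for x,y in pts],0).round(4),'plane.1',pix(ci,0,*e[0],z=.1).round(4))
for c in('blue','orange'): print(c,'tri',tri(cen['top0',c],cen['side0',c]).round(4))
T=load('top0')[0];S=load('side0')[0]
print('probe top',tri((T,(492,272)),(S,(341,331))).round(4), pix(T,0,492,272,z=.163))
print('disc top',tri((T,(470.5,279.5)),(S,(340,384))).round(4), pix(T,0,470.5,279.5,z=.012),pix(S,0,340,384,z=.012))
# depth based: handle/sleeve pts near there
for n in('top0','side0'):
    ci,im,d=load(n); v,u=np.mgrid[0:480,0:640]; r=rot(ci['attitude'])
    P=(np.stack([(u-ci['cx'])/ci['fx'],(v-ci['cy'])/ci['fy'],np.ones_like(d)],-1)*d[...,None])@r.T+ci['xyz']
    for lo,hi in((.006,.02),(.03,.08),(.09,.15),(.152,.18)):
        q=P[(P[...,2]>lo)&(P[...,2]<hi)&(abs(P[...,0]-.35)<.15)&(abs(P[...,1]+.34)<.12)&(d>0)]
        print(n,lo,len(q),q.min(0).round(3) if len(q) else '',q.max(0).round(3) if len(q) else '',q.mean(0).round(4) if len(q) else '')
cr=lambda n,x,y,w,h:cv2.resize(load(n)[1][y:y+h,x:x+w],None,fx=6,fy=6,interpolation=cv2.INTER_CUBIC)
a=cr('top0',440,240,66,66);b=cr('side0',308,320,66,90)
o=np.zeros((540,800,3),np.uint8);o[:396,:396]=a;o[:540,400:796]=b
cv2.imwrite('pics/crop1.png',o[:,:,::-1])
E
```

```text
top0 blue 130 [312.  240.8] [18.1 18.4] depth [0.5855 0.0261 0.0999] plane.1 [0.5852 0.0262 0.1   ]
top0 orange 103 [376.2 224.5] [17.4 17.9] depth [ 0.6261 -0.1127  0.0997] plane.1 [ 0.6257 -0.1129  0.1   ]
side0 blue 79 [329.  228.6] [10.2 16.1] depth [0.5847 0.024  0.1005] plane.1 [0.5836 0.0262 0.1   ]
side0 orange 91 [359.6 263. ] [12.  17.6] depth [ 0.6242 -0.1141  0.1004] plane.1 [ 0.6237 -0.1133  0.1   ]
blue tri [0.5844 0.0263 0.1   ]
orange tri [ 0.6248 -0.1128  0.0996]
probe top [ 0.5218 -0.3432  0.1655] [ 0.52174821 -0.34393584  0.163     ]
disc top [ 0.5217 -0.3453  0.0036] [ 0.52034318 -0.34285919  0.012     ] [ 0.52087581 -0.35038827  0.012     ]
top0 0.006 358 [ 0.203 -0.459  0.006] [ 0.5   -0.231  0.019] [ 0.4694 -0.3446  0.0105]
top0 0.03 0   
top0 0.09 0   
top0 0.152 0   
side0 0.006 417 [ 0.472 -0.387  0.006] [ 0.5   -0.304  0.015] [ 0.4882 -0.3477  0.0112]
side0 0.03 0   
side0 0.09 0   
side0 0.152 0
```

View pics/crop1.png

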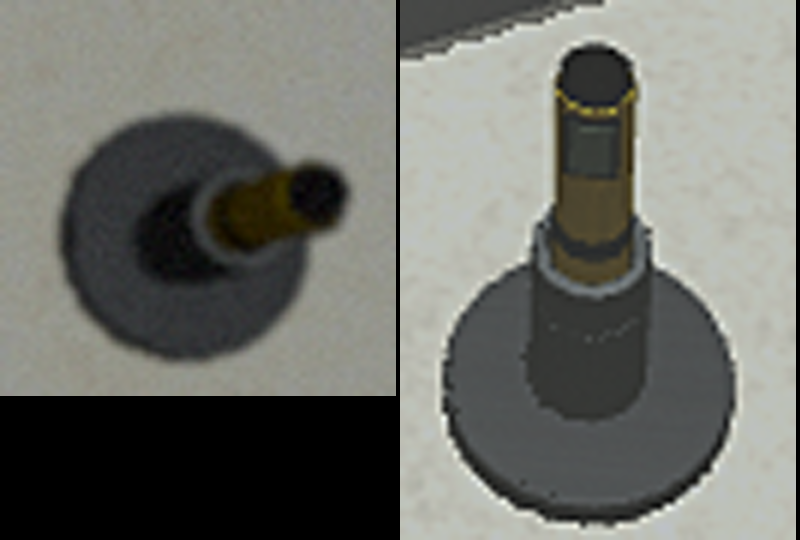

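```bash
cat >> h.py <<'E'
def go(*pts):
    s=read_state(); p=np.array(s['position']); M=rot(s['tcp_rot'])
    print('p',p.round(4),'rot',np.array(s['tcp_rot']).round(4),'toolz',M[:,2].round(4),'tooly',M[:,1].round(4))
    down=M[:,2]-np.array([0,0,-1])
    w=np.cross(M[:,2],[0,0,-1]); print('level turn/pi (tool)',(M.T@w/np.pi).round(5))
    for q in pts: print(q,(M.T@(np.array(q)-p)/.2).round(4))
E
python3 - <<'E'
from h import *
go((.5,.2,.25),(.521,-.3435,.25))
c=camera_info('wrist'); s=read_state(); M=rot(s['tcp_rot']);print(c, M.T@(np.array(c['xyz'])-s['position']), (M.T@rot(c['attitude'])).round(3))
E
```

```text
p [0.2432 0.6292 0.2257] rot [ 3.0868e+00 -5.7590e-01 -2.0000e-04] toolz [-4.0e-04 -1.4e-03 -1.0e+00] tooly [-0.3606 -0.9327  0.0015]
level turn/pi (tool) [ 4.7e-04 -5.0e-05 -0.0e+00]
(0.5, 0.2, 0.25) [ 1.9715  1.5388 -0.1189]
(0.521, -0.3435, 0.25) [ 3.0494  4.0356 -0.1151]
{'fx': 338.3618554394525, 'fy': 338.3618554394525, 'cx': 324.30112791096883, 'cy': 248.053216089032, 'xyz': array([0.31225189, 0.60222224, 0.38438381]), 'attitude': array([ 1.67532043, -2.44391799, -0.3404214 ])} [ 0.0741598   0.00049938 -0.15866624] [[ 0.    -0.961 -0.275]
 [ 1.     0.     0.001]
 [-0.001 -0.275  0.961]]
```

```bash
python3 -m crank '[1,0.77,-0.06,0,0,0,1,0.77,-0.06,0,0,0,1,0.77,-0.06,0,0,0,1,0.77,-0.06,0,0,0,1,0.77,-0.06,0,0,0,1,0.77,-0.06,0,0,0]' && python3 -m crank '[0.98,0.77,-0.06,0,0,0,0.98,0.77,-0.06,0,0,0,0.98,0.77,-0.06,0,0,0,0.98,0.77,-0.06,0,0,0,0.98,0.77,-0.06,0,0,0,0.98,0.77,-0.06,0,0,0]'; python3 -c "
from h import *
go((.521,-.3435,.25));print(read_state()['time_s'],read_state()['joints'])"
```

```text
time_s: 0.7
position: [0.3761, 0.4096, 0.2391]
tcp_rot: [3.087, -0.581, 0.0]
ft_force: [0.2, 1.5, 0.4]
gripper_width: 0.0875
finger_force: 0.0
time_s: 1.3
position: [0.5035, 0.1954, 0.2505]
tcp_rot: [3.086, -0.583, 0.0]
ft_force: [1.3, 1.1, -0.7]
gripper_width: 0.0879
finger_force: 0.0
p [0.5035 0.1954 0.2505] rot [ 3.0861e+00 -5.8350e-01  1.0000e-04] toolz [-1.e-04 -9.e-04 -1.e+00] tooly [-3.651e-01 -9.310e-01  8.000e-04]
level turn/pi (tool) [ 2.7e-04 -6.0e-05 -0.0e+00]
(0.521, -0.3435, 0.25) [1.0654 2.4766 0.0049]
1.3 [ 7.33729811e-01  1.21176725e-01 -2.48537614e-01  5.88164961e-04
 -1.20174959e+00  4.63125054e-01]
```

```bash
python3 -m crank '[0.355,0.825,0,0,0,0,0.355,0.825,0,0,0,0,0.355,0.825,0,0,0,0,0.355,0.825,0,0,0,0]' >/dev/null&& python3 -m crank '[0.355,0.825,0,0,0,0,0.355,0.825,0,0,0,0,0.355,0.825,0,0,0,0,0.355,0.825,0,0,0,0]' >/dev/null && python3 -m crank '[0.355,0.825,0,0,0,0,0.355,0.825,0,0,0,0,0.355,0.825,0,0,0,0,0.355,0.825,0,0,0,0,0.355,0.825,0,0,0,0,0.355,0.825,0,0,0,0,0.355,0.825,0,0,0,0]'; python3 -c "
from h import *
go((.521,-.3435,.25));s=read_state();print(s['time_s'],s['joints'],s['ft_force'])
shot('wrist','w1')"
```

```text
time_s: 2.8
position: [0.5221, -0.338, 0.2503]
tcp_rot: [-3.088, 0.575, 0.001]
ft_force: [0.1, 1.2, -0.1]
gripper_width: 0.0874
finger_force: 0.0
p [ 0.5221 -0.338   0.2503] rot [-3.0882e+00  5.7490e-01  7.0000e-04] toolz [-4.e-04  4.e-04 -1.e+00] tooly [-3.599e-01 -9.330e-01 -2.000e-04]
level turn/pi (tool) [-7.0e-05  1.5e-04 -0.0e+00]
(0.521, -0.3435, 0.25) [0.0049 0.0278 0.0016]
2.8 [-2.61161425e-01  2.58613462e-01 -7.53836324e-02 -2.77072156e-04
 -1.23725082e+00  1.46392597e+00] [ 0.08915082  1.20297973 -0.14653869]
```

View pics/w1.png

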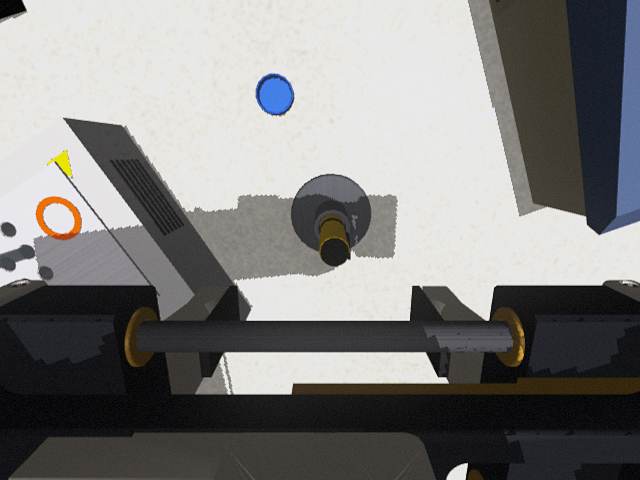

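Wrist view: probe top at (335,251), stand disc about (331,213), orange ring at (59,218), and the cap well clear at (275,94).

```bash
python3 - <<'E'
from h import *
ci,im,d=load('w1'); T=load('top0')[0];S=load('side0')[0]
print('ptop',pix(ci,0,335,251,z=.163),pix(ci,d[251,335],335,251),'disc',pix(ci,0,331,213.5,z=.012),'ring',pix(ci,0,59,218,z=.1))
A=[];B=[]
for c,(u,v) in((ci,(335,251)),(T,(493,272.3)),(S,(340.7,333))):
    o=np.array(c['xyz']); r=pix(c,1,u,v)-o; r/=np.linalg.norm(r); P=np.eye(3)-np.outer(r,r); A.append(P);B.append(P@o)
print(np.linalg.lstsq(np.vstack(A),np.hstack(B),rcond=None)[0])
hsv=cv2.cvtColor(np.ascontiguousarray(im),cv2.COLOR_RGB2HSV); m=cv2.inRange(hsv,(3,130,100),(17,255,255)); m[:,120:]=0
e=cv2.fitEllipse(cv2.convexHull(np.argwhere(m)[:,::-1].astype(np.float32))); print(e,pix(ci,0,*e[0],z=.1))
E
```

```text
ptop [ 0.52023935 -0.34671026  0.163     ] [ 0.5212317  -0.34696843  0.16644196] disc [ 0.5218222  -0.34725362  0.012     ] ring [ 0.62381749 -0.11478662  0.1       ]
[ 0.52082915 -0.3462112   0.16386485]
((58.138248443603516, 217.76783752441406), (39.1694221496582, 48.65134811401367), 128.83056640625) [ 0.62429067 -0.11416511  0.1       ]
```

```bash
python3 -m crank '[0.009,0.04,0.2,0,0,0,0.009,0.04,0.4,0,0,0,0.009,0.04,0.6,0,0,0,0.009,0.04,0.72,0,0,0,0.009,0.04,0.72,0,0,0,0.009,0.04,0.72,0,0,0]'; python3 -c "
from h import *
go((.5208,-.346,.106))
shot('wrist','w2')"
```

```text
time_s: 3.45
position: [0.5214, -0.3465, 0.1075]
tcp_rot: [3.088, -0.573, 0.0]
ft_force: [0.2, -0.4, 0.1]
gripper_width: 0.0878
finger_force: 0.0
p [ 0.5214 -0.3465  0.1075] rot [ 3.0883e+00 -5.7340e-01  5.0000e-04] toolz [ 2.e-04 -6.e-04 -1.e+00] tooly [-3.590e-01 -9.334e-01  5.000e-04]
level turn/pi (tool) [ 0.00015 -0.00012 -0.     ]
(0.5208, -0.346, 0.106) [-0.0038 -0.0013  0.0075]
```

View pics/w2.png

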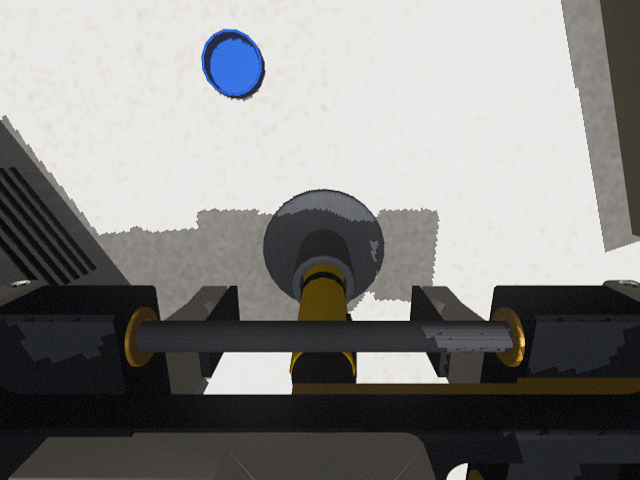

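The handle (323) sits midway between the fingers, so I'll grip.

```bash
python3 -m crank '[-0.003,0,0.007,0,0,0,-0.003,0,0.007,0,0,0,-0.003,0,0.007,0,0,0,-0.003,0,0.007,0,0,0,-0.003,0,0.007,0,0,0,-0.003,0,0.007,0,0,0,-0.003,0,0.007,0,0,0,-0.003,0,0.007,0,0,0,-0.003,0,0.007,0,0,0,-0.003,0,0.007,0,0,0]' 0 30; python3 -c "
from h import *
s=read_state();go((.5208,-.346,.106));print(s['ft_force'],s['wrist_torque'])"
```

```text
time_s: 4.5
position: [0.5202, -0.3468, 0.1051]
tcp_rot: [-3.088, 0.576, 0.0]
ft_force: [-0.2, 0.0, -0.6]
gripper_width: 0.0233
finger_force: 30.0
p [ 0.5202 -0.3468  0.1051] rot [-3.0883e+00  5.7600e-01  1.0000e-04] toolz [-1.e-04  0.e+00 -1.e+00] tooly [-0.3605 -0.9328 -0.    ]
level turn/pi (tool) [-0.e+00  2.e-05 -0.e+00]
(0.5208, -0.346, 0.106) [ 0.0015 -0.0051 -0.0045]
[-0.22457519  0.00160549 -0.60278586] [ 0.05984865 -0.05460637  0.00599007]
```

```bash
python3 -m crank '[0,0,-0.1,0,0,0,0,0,-0.2,0,0,0,0,0,-0.3,0,0,0,0,0,-0.4,0,0,0,0,0,-0.55,0,0,0,0,0,-0.7,0,0,0,0,0,-0.85,0,0,0,0,0,-0.85,0,0,0,0,0,-0.85,0,0,0,0,0,-0.85,0,0,0,0,0,-0.85,0,0,0]'; python3 -c "
from h import *
s=read_state();go((.5844,.0263,.28));print(s['ft_force'],s['wrist_torque'])
shot('wrist','w3');shot('side','s3')
a=load('w3')[1];b=load('s3')[1]
cv2.imwrite('pics/c3.png',np.hstack([cv2.resize(a[150:480,180:480],(400,440)),cv2.resize(b[170:390,240:440],(400,440))])[:,:,::-1])"
```

```text
time_s: 5.6
position: [0.5196, -0.3466, 0.2737]
tcp_rot: [-3.088, 0.576, 0.004]
ft_force: [-0.1, -0.5, -0.6]
gripper_width: 0.0233
finger_force: 30.0
p [ 0.5196 -0.3466  0.2737] rot [-3.0878  0.576   0.0037] toolz [-2.2e-03  9.0e-04 -1.0e+00] tooly [-3.606e-01 -9.327e-01 -1.000e-04]
level turn/pi (tool) [-2.0e-05  7.7e-04  0.0e+00]
(0.5844, 0.0263, 0.28) [-0.3699 -1.8559 -0.0304]
[-0.11141196 -0.48095989 -0.58875411] [-0.03172004  0.03653119 -0.005559  ]
```

View pics/c3.png

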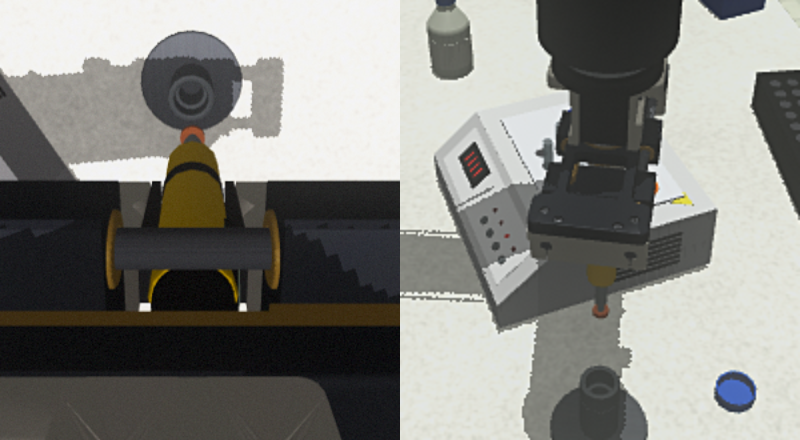

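```bash
python3 - <<'E'
from h import *
W=load('w3')[0];S=load('s3')[0]
A=[];B=[]
for c,(u,v) in((W,(324.7,251)),(S,(340,325.5))):
    o=np.array(c['xyz']); r=pix(c,1,u,v)-o; r/=np.linalg.norm(r); P=np.eye(3)-np.outer(r,r); A.append(P);B.append(P@o)
print(np.linalg.lstsq(np.vstack(A),np.hstack(B),rcond=None)[0],pix(W,0,324.7,251,z=.185))
E
python3 -m crank '[-0.185,-0.2,-0.03,0,0,0,-0.185,-0.45,-0.03,0,0,0,-0.185,-0.7,-0.03,0,0,0,-0.185,-0.93,-0.03,0,0,0,-0.185,-0.93,-0.03,0,0,0,-0.185,-0.93,-0.03,0,0,0]' >/dev/null; python3 -m crank '[-0.185,-0.25,0,0,0,0,-0.185,-0.5,0,0,0,0,-0.185,-0.75,0,0,0,0,-0.185,-0.93,0,0,0,0,-0.185,-0.93,0,0,0,0,-0.185,-0.93,0,0,0,0,-0.185,-0.93,0,0,0,0,-0.185,-0.93,0,0,0,0,-0.185,-0.93,0,0,0,0]'; python3 -c "
from h import *
s=read_state();go((.5844,.0263,.20));print(s['ft_force'],s['wrist_torque'])
shot('wrist','w4');a=load('w4')[1]
cv2.imwrite('pics/c4.png',a[:,:,::-1])"
```

```text
[ 0.51959091 -0.34751015  0.1856589 ] [ 0.52001034 -0.34785139  0.185     ]
time_s: 7.2
position: [0.5851, 0.0256, 0.2814]
tcp_rot: [-3.088, 0.579, -0.0]
ft_force: [-0.2, -0.1, -1.1]
gripper_width: 0.0235
finger_force: 30.0
p [0.5851 0.0256 0.2814] rot [-3.0878e+00  5.7850e-01 -5.0000e-04] toolz [ 3.e-04  0.e+00 -1.e+00] tooly [-3.620e-01 -9.322e-01 -2.000e-04]
level turn/pi (tool) [-5.e-05 -9.e-05 -0.e+00]
(0.5844, 0.0263, 0.2) [-0.0045 -0.0021  0.407 ]
[-0.18819178 -0.12453793 -1.09833945] [ 0.02501917  0.05937784 -0.02737207]
```

View pics/c4.png

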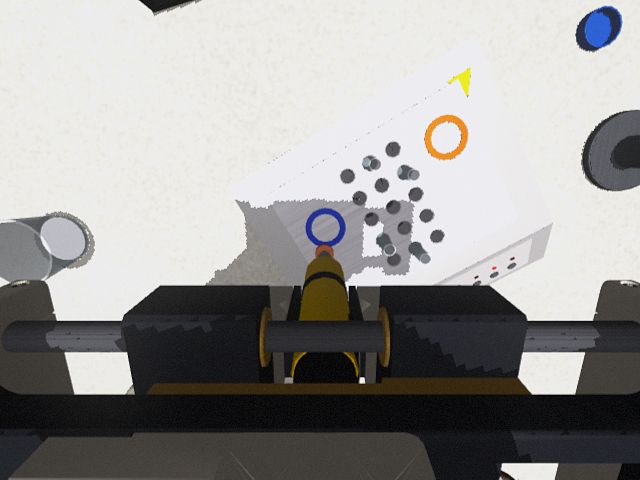

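Foot at (325,251), blue ring at (325.5,228), orange ring at (446,137). Next I'll refine both ring positions from this view.

```bash
cat > ring.py <<'E'
from h import *
import sys
ci,im,d=load(sys.argv[1]); hsv=cv2.cvtColor(np.ascontiguousarray(im),cv2.COLOR_RGB2HSV)
for c,lo,hi in(('blue',(105,100,60),(130,255,255)),('orange',(8,160,180),(17,255,255))):
    m=cv2.inRange(hsv,lo,hi); m[:100]=0; m[285:]=0; m[:,:230]=0; m[:,520:]=0
    if c=='orange': m[225:]=0
    n,l,st,_=cv2.connectedComponentsWithStats(m); 
    if n<2: continue
    k=1+np.argmax(st[1:,4]); pts=np.argwhere(l==k)[:,::-1].astype(np.float32)
    e=cv2.fitEllipse(cv2.convexHull(pts)); print(c,st[k],np.round(e[0],1),pix(ci,0,*e[0],z=.1).round(4))
    print(' depth pts',np.median([pix(ci,d[int(y),int(x)],x,y) for x,y in pts],0).round(4))
E
python3 ring.py w4; python3 -c "
from h import *
print(pix(load('w4')[0],0,325,251,z=.192))"
```

```text
blue [306 208  40  38 574] [325.1 227.3] [0.5837 0.0244 0.1   ]
 depth pts [0.5852 0.023  0.1012]
orange [425 115  43  45 681] [445.8 136.9] [ 0.6243 -0.115   0.1   ]
 depth pts [ 0.6248 -0.1151  0.1014]
[0.58540636 0.02407144 0.192     ]
```

```bash
python3 -m crank '[-0.006,0.001,0.12,0,0,0,-0.006,0.001,0.24,0,0,0,-0.006,0.001,0.33,0,0,0,-0.006,0.001,0.4,0,0,0,-0.006,0.001,0.42,0,0,0,-0.006,0.001,0.42,0,0,0,-0.006,0.001,0.42,0,0,0,-0.006,0.001,0.42,0,0,0]'; python3 -c "
from h import *
s=read_state();go((.584,.0258,.186));print(s['ft_force'],s['wrist_torque'])
shot('wrist','w5');shot('side','s5')
a=load('w5')[1];b=load('s5')[1]
cv2.imwrite('pics/c5.png',np.hstack([cv2.resize(a[180:300,265:385],(400,400)),cv2.resize(b[190:260,295:365],(400,400))])[:,:,::-1])"
```

```text
time_s: 8.05
position: [0.5846, 0.0271, 0.1982]
tcp_rot: [-3.088, 0.576, -0.002]
ft_force: [-0.4, -0.1, -1.6]
gripper_width: 0.0235
finger_force: 30.0
p [0.5846 0.0271 0.1982] rot [-3.0877e+00  5.7590e-01 -2.3000e-03] toolz [ 1.6e-03  4.0e-04 -1.0e+00] tooly [-3.605e-01 -9.328e-01 -9.000e-04]
level turn/pi (tool) [-0.00029 -0.00043 -0.     ]
(0.584, 0.0258, 0.186) [-0.0004  0.0071  0.061 ]
[-0.36759798 -0.10921077 -1.58404602] [-0.02238028 -0.01048609 -0.06876645]
```

View pics/c5.png

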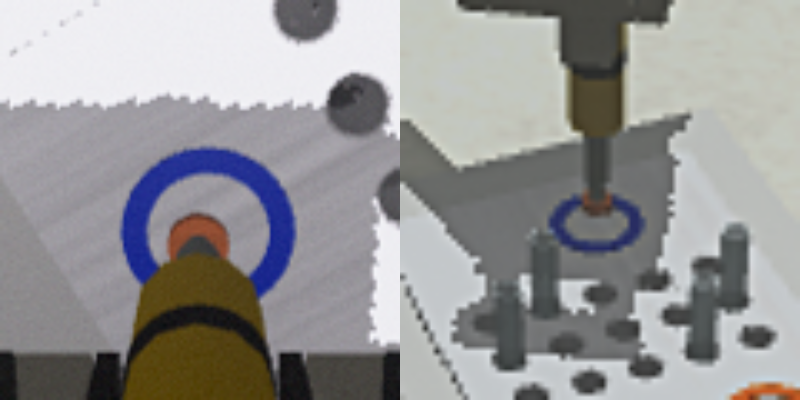

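```bash
python3 -c "
from h import *
c=load('w5')[0];f=pix(c,0,324.4,252.8,z=.109);r=pix(c,0,327.6,249.7,z=.1);print(f,r)
M=rot(read_state()['tcp_rot']);print(M.T@(r-f)/.2)
S=load('s5')[0];print(pix(S,0,295+(597-400)*.175,190+206*.175,z=.109),pix(S,0,295+(597-400)*.175,190+223*.175,z=.1))"
```

```text
[0.58394712 0.02655225 0.109     ] [0.58290499 0.02424021 0.1       ]
[-0.00074032  0.0126997   0.04498842]
[0.58454595 0.0245594  0.109     ] [0.5844229  0.02403714 0.1       ]
```

```bash
python3 -m crank '[0,0.01,0,0,0,0,0,0.01,0.01,0,0,0,0,0.01,0.02,0,0,0,0,0.01,0.03,0,0,0,0,0.01,0.035,0,0,0,0,0.01,0.04,0,0,0,0,0.01,0.04,0,0,0,0,0.01,0.04,0,0,0]'; python3 -c "
from h import *
s=read_state();go((.584,.0255,.186));print(s['ft_force'],s['wrist_torque'])"
```

```text
time_s: 8.95
position: [0.5833, 0.0252, 0.1893]
tcp_rot: [3.088, -0.576, -0.0]
ft_force: [-1.2, 0.4, -0.3]
gripper_width: 0.0236
finger_force: 30.0
p [0.5833 0.0252 0.1893] rot [ 3.0882e+00 -5.7600e-01 -1.0000e-04] toolz [-1.e-04 -1.e-04 -1.e+00] tooly [-3.605e-01 -9.328e-01  1.000e-04]
level turn/pi (tool) [ 4.e-05  0.e+00 -0.e+00]
(0.584, 0.0255, 0.186) [ 0.0027 -0.0029  0.0164]
[-1.22185998  0.39121606 -0.30526059] [-8.16755026e-02  3.81910289e-01  2.81444857e-04]
```

```bash
python3 -m crank '[0,0,0.005,0,0,0,0,0,0.01,0,0,0,0,0,0.015,0,0,0,0,0,0.018,0,0,0,0,0,0.018,0,0,0,0,0,0.018,0,0,0,0,0,0.018,0,0,0]'; python3 -c "
from h import *
s=read_state();go((.584,.0255,.186));print(s['ft_force'],s['wrist_torque'])
shot('wrist','w6');shot('side','s6')
for i in range(4): print(np.round(read_state()['ft_force'],2)); read_camera('side')
a=load('w6')[1];b=load('s6')[1]
cv2.imwrite('pics/c6.png',np.hstack([cv2.resize(a[180:300,265:385],(400,400)),cv2.resize(b[190:260,295:365],(400,400))])[:,:,::-1])"
```

```text
time_s: 9.65
position: [0.5833, 0.0252, 0.1856]
tcp_rot: [3.088, -0.576, 0.0]
ft_force: [-2.2, -0.1, 1.6]
gripper_width: 0.0236
finger_force: 30.0
p [0.5833 0.0252 0.1856] rot [ 3.0883e+00 -5.7600e-01  1.0000e-04] toolz [ 1.e-04 -0.e+00 -1.e+00] tooly [-0.3605 -0.9328  0.    ]
level turn/pi (tool) [ 0.e+00 -2.e-05  0.e+00]
(0.584, 0.0255, 0.186) [ 0.0025 -0.0028 -0.0018]
[-2.23474665 -0.10102314  1.64763768] [-0.17223248  0.67721966  0.00492271]
[-1.66 -1.    2.99]
[-1.51  0.47  2.87]
[-1.95 -0.74  1.16]
[-1.06  0.46  2.72]
```

View pics/c6.png

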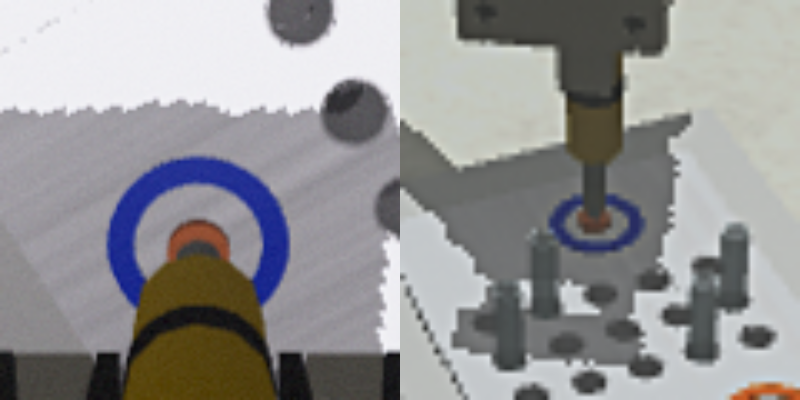

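The foot sits centred in the blue ring at about half travel (roughly 3.5 N), so I'll hold here.

```bash
for i in 1 2; do python3 -m crank '[0,0,0,0,0,0,0,0,0,0,0,0,0,0,0,0,0,0,0,0,0,0,0,0,0,0,0,0,0,0,0,0,0,0,0,0,0,0,0,0,0,0,0,0,0,0,0,0,0,0,0,0,0,0,0,0,0,0,0,0,0,0,0,0,0,0,0,0,0,0,0,0,0,0,0,0,0,0,0,0,0,0,0,0,0,0,0,0,0,0,0,0,0,0,0,0,0,0,0,0,0,0,0,0,0,0,0,0,0,0,0,0,0,0,0,0,0,0,0,0]'; done; python3 - <<'E'
from h import *
shot('wrist','w7')
# rings seen in the same frame: TCP target for orange = TCP now + (orange-blue) corrected
from scipy.optimize import linear_sum_assignment
E
sed -i 's/m\[:100\]=0/m[:80]=0/' ring.py; python3 ring.py w7; python3 -c "
from h import *
go((.6245,-.1138,.265))"
```

```text
time_s: 11.95
position: [0.5833, 0.0252, 0.1856]
tcp_rot: [-3.088, 0.576, -0.0]
ft_force: [-1.0, -0.4, 2.2]
gripper_width: 0.0235
finger_force: 30.0
time_s: 13.95
position: [0.5833, 0.0252, 0.1856]
tcp_rot: [3.088, -0.576, -0.0]
ft_force: [-0.1, -0.4, 2.2]
gripper_width: 0.0234
finger_force: 30.0
blue [297 227  55  45 830] [324.  252.6] [0.5838 0.0244 0.1   ]
 depth pts [0.5913 0.0183 0.1012]
orange [ 464   98   56   63 1329] [493.4 128.8] [ 0.6244 -0.1152  0.1   ]
 depth pts [ 0.6265 -0.1135  0.1013]
p [0.5833 0.0252 0.1856] rot [ 3.0883 -0.5759  0.    ] toolz [-0. -0. -1.] tooly [-0.3604 -0.9328  0.    ]
level turn/pi (tool) [ 1.e-05 -0.e+00  0.e+00]
(0.6245, -0.1138, 0.265) [ 0.4426  0.574  -0.3972]
```

```bash
python3 -m crank '[0,0,-0.05,0,0,0,0,0,-0.15,0,0,0,0,0,-0.3,0,0,0,0,0,-0.4,0,0,0,0,0,-0.4,0,0,0,0.1,0.13,-0.4,0,0,0,0.22,0.29,-0.4,0,0,0,0.34,0.45,-0.4,0,0,0,0.441,0.577,-0.4,0,0,0,0.441,0.577,-0.4,0,0,0,0.441,0.577,-0.4,0,0,0,0.441,0.577,-0.4,0,0,0,0.441,0.577,-0.4,0,0,0,0.441,0.577,-0.3,0,0,0,0.441,0.577,-0.2,0,0,0,0.441,0.577,-0.1,0,0,0,0.441,0.577,-0.07,0,0,0,0.441,0.577,-0.06,0,0,0,0.441,0.577,-0.06,0,0,0,0.441,0.577,-0.06,0,0,0]'; python3 -c "
from h import *
s=read_state();go((.624,-.1142,.1856));print(s['ft_force'],s['wrist_torque'])
shot('wrist','w8');shot('side','s8')
a=load('w8')[1];b=load('s8')[1]
cv2.imwrite('pics/c8.png',np.hstack([cv2.resize(a[180:300,265:385],(400,400)),cv2.resize(b[220:290,325:395],(400,400))])[:,:,::-1])"
```

```text
time_s: 16.0
position: [0.6247, -0.1141, 0.1988]
tcp_rot: [-3.088, 0.575, -0.003]
ft_force: [0.3, -0.0, -1.0]
gripper_width: 0.0236
finger_force: 30.0
p [ 0.6247 -0.1141  0.1988] rot [-3.0882e+00  5.7540e-01 -2.9000e-03] toolz [ 1.9e-03 -1.0e-04 -1.0e+00] tooly [-3.601e-01 -9.329e-01 -6.000e-04]
level turn/pi (tool) [-0.00019 -0.00057  0.     ]
(0.624, -0.1142, 0.1856) [-0.0031  0.0017  0.066 ]
[ 0.28443591 -0.02724445 -0.95253431] [0.03110189 0.00587875 0.01671315]
```

View pics/c8.png

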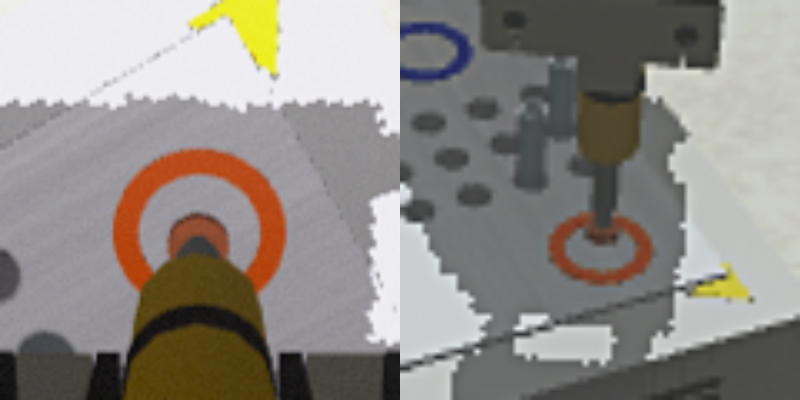

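The foot is centred over the orange ring. I'll press down to the same commanded depth as at the blue ring.

```bash
python3 -m crank '[-0.001,0.001,0.01,0,0,0,-0.001,0.001,0.02,0,0,0,-0.001,0.001,0.03,0,0,0,-0.001,0.001,0.04,0,0,0,-0.001,0.001,0.045,0,0,0,-0.001,0.001,0.05,0,0,0,-0.001,0.001,0.055,0,0,0,-0.001,0.001,0.06,0,0,0,-0.001,0.001,0.06,0,0,0,-0.001,0.001,0.06,0,0,0,-0.001,0.001,0.06,0,0,0,-0.001,0.001,0.06,0,0,0,-0.001,0.001,0.06,0,0,0,-0.001,0.001,0.06,0,0,0]'; python3 -c "
from h import *
s=read_state();go((.624,-.1142,.1856))
F=[]
for i in range(10): F.append(read_state()['ft_force']); read_camera('side')
print(np.mean(F,0))
shot('wrist','w9');shot('side','s9')
a=load('w9')[1];b=load('s9')[1]
cv2.imwrite('pics/c9.png',np.hstack([cv2.resize(a[180:300,265:385],(400,400)),cv2.resize(b[220:290,325:395],(400,400))])[:,:,::-1])"
```

```text
time_s: 17.5
position: [0.6238, -0.1144, 0.1856]
tcp_rot: [3.088, -0.576, 0.0]
ft_force: [-0.6, -0.5, 2.1]
gripper_width: 0.0234
finger_force: 30.0
p [ 0.6238 -0.1144  0.1856] rot [ 3.0883e+00 -5.7600e-01  2.0000e-04] toolz [ 1.e-04 -1.e-04 -1.e+00] tooly [-0.3605 -0.9328  0.    ]
level turn/pi (tool) [ 1.e-05 -3.e-05 -0.e+00]
(0.624, -0.1142, 0.1856) [ 0.0007 -0.0014  0.0001]
[-0.78078694 -0.66849445  2.36544047]
```

View pics/c9.png

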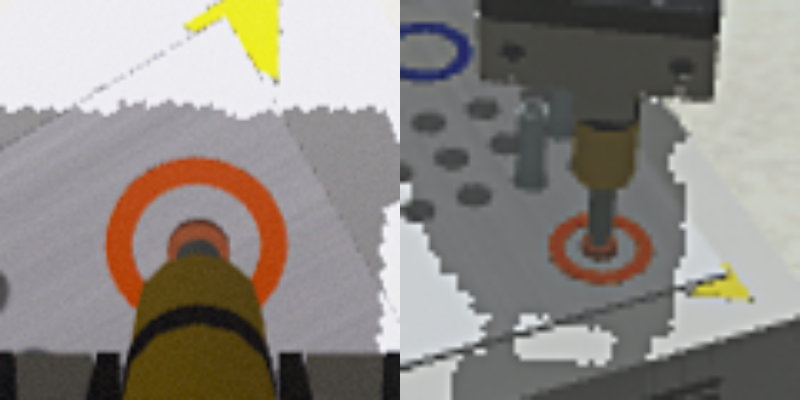

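The foot is centred in the orange ring and pressed about half in. I'll hold for the reading, then hand in.

```bash
for i in 1 2; do python3 -m crank '[0,0,0,0,0,0,0,0,0,0,0,0,0,0,0,0,0,0,0,0,0,0,0,0,0,0,0,0,0,0,0,0,0,0,0,0,0,0,0,0,0,0,0,0,0,0,0,0,0,0,0,0,0,0,0,0,0,0,0,0,0,0,0,0,0,0,0,0,0,0,0,0,0,0,0,0,0,0,0,0,0,0,0,0,0,0,0,0,0,0,0,0,0,0,0,0,0,0,0,0,0,0,0,0,0,0,0,0]'; done; python3 -c "
from workcell import *
print(close_job())"
```

```text
time_s: 19.9
position: [0.6237, -0.1143, 0.1856]
tcp_rot: [3.088, -0.576, -0.0]
ft_force: [-0.1, -1.4, 2.5]
gripper_width: 0.0238
finger_force: 30.0
time_s: 21.7
position: [0.6237, -0.1143, 0.1856]
tcp_rot: [3.088, -0.576, 0.0]
ft_force: [-0.9, -0.9, 2.3]
gripper_width: 0.0234
finger_force: 30.0
the job is handed in; nothing more can be done
None
```

I handed the job in at about 22 s with the thermometer still held upright in the orange ring, foot about half in (roughly 3.5 N), after holding it over 4 s in the blue ring; the hand-in returned no verdict.

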